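Close a canister with the swing-arm lid press

TASK

The metal canister standing half under the low rack has its push-in lid only loosely started. Swing the arm of the lid press well clear to one side, set the canister upright, without dropping it, in the middle of the press's round bed, then swing the arm back over it and push the press knob down until the lid is fully home, firmly but without crushing the canister. Let go with the arm still over the canister, and leave the other things where they stand.

Things in the scene. Friction and masses are not known exactly. Their poses are not given: they have to be found in the camera images.
- press: Grey bench lid press, fixed. Origin: on the table top, on the vertical axis of its round bed; own +x points from the bed to the column. Base 100 mm wide, 12 mm thick (own x -50 to +190 mm). The bed is an aluminium disc, 92 mm diameter, rigid under load: its top stands anywhere from 30 to 46 mm above the table, set anew each time and not reported: find it by touch or sight.
- column (a point): Foot of the press's upright column (on its axis, table height), 140 mm from the bed axis along the press's own +x. The column is 32 mm in diameter; with the arm's hub on top it stands 238 mm high.
- swing_arm (a joint): Angle of the press's arm about the column, rad: 0 = over the bed (along the press's own -x), positive = counter-clockwise from above, stops at -1.75 and +1.75; well clear is beyond 1.0 either way. Friction 0.2 N m; stays where it is left. Grey beam 30 mm wide, underside 197 mm, top 227 mm above the table. Moved by the ball knob at its end.
- plunger: Spring-return plunger at the arm's end, 140 mm from the column axis: 16 mm rod, black ball knob on top, round rubber foot (44 mm diameter, 12 mm thick) below the arm. Origin: centre of the foot's underside, 178 mm above the table when up. Slides straight down by up to 68 mm against its spring (about 2 N at the top, 4 N at 60 mm).
- knob (a point): Centre of the plunger's ball knob, a 36 mm diameter ball, 160 mm above the foot's underside (338 mm above the table when the plunger is up). Reached from above; the ball spins freely on the rod, so the fingers need not turn as the arm swings.
- canister: Loose plain steel canister, 62 mm diameter (64 mm at the bead near its rim), body 80 mm high, about 0.24 kg; origin at the centre of its underside, own z up. With the lid standing proud it is 96 mm high in all, 88 mm when closed. It is to be picked by its body.
- lid (a joint): How far the canister's 64 mm round aluminium lid has been pushed in, m: near 0 = standing proud, 0.008 = fully home against the rim (a hard stop). It takes about 6 N to move it and it stays where it is.
- rack: Low wooden rack, fixed: board 180 mm deep (own x), 220 mm wide (own y), underside 148 mm, top 160 mm above the table, thin legs at own x -50 and +70 mm, own y +-98 mm. Origin: on the table under the board's centre; own -x is the open front, towards the robot. A 58 mm high tin and a flat plastic lid lie fixed on the board, towards the rear.
- rack_edge (a point): Middle of the lower front edge of the rack's board. The canister's centre is 0 to 10 mm behind this edge, so the board blocks a gripper coming straight down: lean it 25 to 45 degrees, fingers pointing down and forwards under the edge, and draw the canister out to the front before raising it. To the rack's left stands a purple crate, 195 mm high, its near side at y = +0.04 m.
- yoghurt_pot: Bystander: yoghurt pot, 72 mm diameter, 71 mm high, loose under the rear of the rack; origin at the centre of its underside.
- garlic: Bystander: garlic bulb, 58 mm, loose under the rear of the rack; origin at the centre of its underside.
- pepper_shaker: Bystander: pepper shaker, 44 mm diameter, 90 mm high, loose on the table behind the press; origin at the centre of its underside.
Things that resemble listed ones, but are neither listed nor needed, are in the scene too. Leave any green or yellow look-alike of the canister alone.

How it is judged:
By the outcome, as a careful person would: the job done as asked, in the order asked, and still so for the second after the job is handed in, with the robot touching nothing.
It also fails if it takes over 72 s, if anything falls off the work surface, if the arm or the gripper's body presses on something with over 40 N, if the wrist force passes 120 N, or if a joint passes its speed limit or range.

ROBOT

A 6-joint arm with a two-finger parallel gripper is mounted at the origin on a cart in front of the work surface, level with it; the furniture and walls round the work are solid. World frame = base frame: x ahead of the robot, y to its left, z up, the work surface at z = 0. Lengths are in m, angles in rad, forces in N, time in s.
With the tool pointing down it reaches from about 0.25 to 0.775 m from the base axis. Payload 4 kg.
Tool frame: the origin (TCP) lies between the finger pads; the fingertips stand 22 mm ahead of it and the grasp point (between the pads) lies 3 mm ahead of it; z points along the fingers, y is the line along which they close (so a half turn about z gives the same grasp; the last joint's range is limited). The gripper opens to 94 mm and grips with 3 to 60 N. Pads are 16 mm wide; open, the fingers measure 119 mm over their backs; the gripper's body (75 mm by 177 mm) begins 78 mm behind the grasp point.
Start: joints at [1.154, 0.087, 1.371, -0, 1.684, -0.103], TCP at [0.17, 0.523, 0.228] pointing down, gripper open.
Joint ranges: [-3.1, 3.1], [-0.76, 2.03], [0.27, 2.55], [-1.08, 4.22], [0.17, 2.65], [-2.57, 2.57]. Speed limits (rad/s): [2.79, 2.79, 3.14, 3.14, 3.14, 3.14].

INTERFACE

Orientations are given as a unit quaternion [x, y, z, w].
In Python, from bench import r gives the robot as it stands. The module is installed in compiled form; this text tells all that it offers.
- The arm moves only by the tool servo_tool, never from a script. Its argument "targets" is a list of rows, each a list of 5 numbers: the shift along the tool's x, y, z in cm, then the turn about the tool's z in rad, then the opening, from -1 (shut) to 1 (fully open), so that 0 is half open. In form: [[x, y, z, turn, hand], ...]. A call has exactly 5 rows; each row shifts and turns the commanded pose from where the row before left it, along the tool's axes as they then stand; what a row does not reach is not made up. A row lasts 1/8 s, in which the tool goes at most 62.5 mm and 10.7 degrees, less where a joint would pass 70% of its speed; a pose out of reach is approached as far as the arm can. A call with a gripper value outside its range is refused whole. The fingers move at their own pace and stop on an object; "grip_force" is the grip in N (left out, the last holds). Time passes only in rows, so rows that do not move let the fingers close, or fill a call up. It gives the time, the measured TCP pose, the force, the opening and the grip force at its end, in the units of the state.
- r.get_state(): the state, without advancing time (a new reading comes with each control period).
- r.camera(name): name is "scene" or "top" or "wrist"; returns a dict with "image" (420x560x3 uint8, blue, green, red), "fx", "fy", "cx", "cy" (pixels), "R" (3x3) and "t" (3): a world point X has camera coordinates R X + t. Camera axes: x right, y down, z forward; pixel columns grow to the right and rows downward; lengths in m; the calibration is good to about 2 mm. A picture is of the moment at which its call begins. There is no depth.
- r.job_done(): hands the job in; it is judged then, once.
The state is a dict: "time_s": time; "joint_pos": joint angles; "qvel": joint speeds; "effort": joint torques, N m; "position": TCP position; "eef_rot": TCP orientation; "ft_force": force on the tool from outside, world axes, zero at the start; "wrist_torque": the same for the moment, N m; "gripper_width": opening from 0.0 (shut) to 1.0 (fully open); "gripper_force": force on a finger pad.
Only numpy, scipy, OpenCV 4.12 (cv2) and the standard library are available. Lean on these libraries where they do the work, as an engineer would, in place of code of your own. Each camera call takes 0.05 s, during which the arm holds its last target. There are 200 camera calls.

## Working session

There is one attempt and no reset: what is moved stays moved. The work goes in short steps, Python scripts to look and compute and a tool call to move; the robot and the scene stay as the last step left them, time stands still between calls to the robot, and variables do not carry over. Pictures are saved under pics/ and viewed, at most 10 in all, crops included, and the job is handed in when it is done.

Besides the shell and the picture viewer there is one more tool, called after "Call:" as a command line: name --pt "numbers of a row" for each row, then --argument value for the rest. servo_tool: Moves the arm, as the interface text tells. Its arguments: {"type":"object","properties":{"targets":{"type":"array","items":{"type":"array","items":{"type":"number"}}},"grip_force":{"type":"number"}},"required":["targets"]}

```bash
mkdir -p pics
cat > h.py <<'E'
import numpy as np,cv2
from bench import r
from scipy.spatial.transform import Rotation as Ro
def ray(c,u,v):
    d=np.array([(u-c["cx"])/c["fx"],(v-c["cy"])/c["fy"],1.]);R=np.array(c["R"]);t=np.array(c["t"])
    return -R.T@t,R.T@d
def onz(c,u,v,z):
    o,d=ray(c,u,v);return o+d*(z-o[2])/d[2]
def proj(c,X):
    p=np.array(c["R"])@np.array(X)+np.array(c["t"]);return np.array([c["fx"]*p[0]/p[2]+c["cx"],c["fy"]*p[1]/p[2]+c["cy"]])
E
python3 - <<'E'
from h import *
s=r.get_state();print({k:np.round(v,3) for k,v in s.items()})
for n in("scene","top"):
    c=r.camera(n);cv2.imwrite(f"pics/{n}0.png",c["image"]);print(n,c["fx"],c["cx"],c["cy"],np.round(-np.array(c["R"]).T@np.array(c["t"]),3),np.round(c["R"],2).tolist())
E
```

```text
{'time_s': np.float64(0.0), 'joint_pos': array([ 1.154,  0.088,  1.372, -0.   ,  1.684, -0.103]), 'qvel': array([-0.001, -0.001, -0.001,  0.   ,  0.002,  0.001]), 'effort': array([ 0.0000e+00, -3.4019e+01, -3.0243e+01,  7.2000e-02,  3.3000e-02,
       -0.0000e+00]), 'position': array([0.17 , 0.523, 0.226]), 'eef_rot': array([ 0.156,  0.988, -0.001, -0.   ]), 'ft_force': array([ 0.509, -0.346,  0.612]), 'wrist_torque': array([-0.046,  0.005, -0.022]), 'gripper_force': np.float64(0.0), 'gripper_width': np.float64(1.0)}
scene 437.18081484245823 282.48878342978315 210.182847617624 [ 1.043 -0.921  0.608] [[0.82, 0.58, -0.0], [0.26, -0.38, -0.89], [-0.51, 0.73, -0.46]]
top 417.99280921631777 281.4772332615487 207.0867157648876 [ 0.063 -0.023  0.921] [[-0.41, -0.91, 0.02], [-0.71, 0.31, -0.63], [0.57, -0.27, -0.78]]
```

View pics/scene0.png

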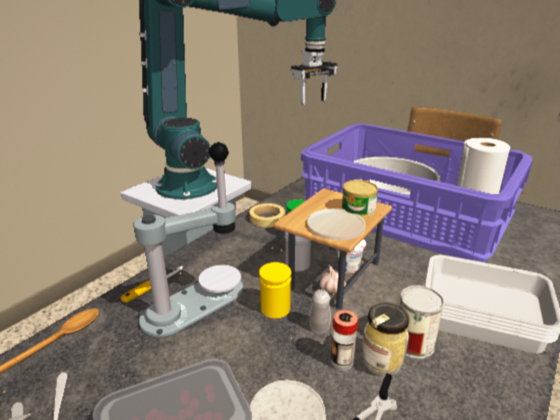

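View pics/top0.png

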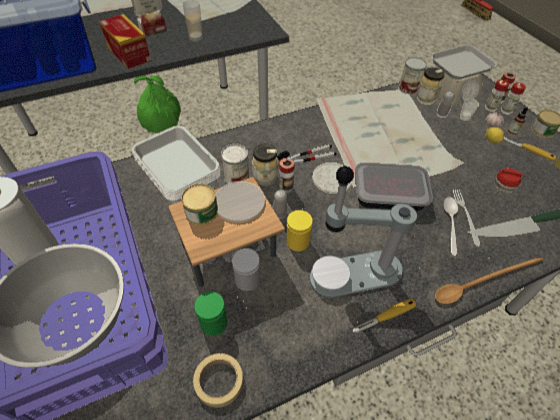

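The scene view shows the press with its bed at about (220,278), knob (219,151) and hub (150,225). The top view shows bed (331,274), knob (344,174), hub (403,213), grey canister lid (245,258), green look-alike (210,313), yellow (299,231), and the rack's front edge from (193,262) to (283,232).

```bash
cat > tri.py <<'E'
from h import *
def tri(a,pa,b,pb):
    A=[];B=[]
    for c,p in((a,pa),(b,pb)):
        o,d=ray(c,*p);d=d/np.linalg.norm(d);P=np.eye(3)-np.outer(d,d);A.append(P);B.append(P@o)
    return np.linalg.lstsq(np.vstack(A),np.hstack(B),rcond=None)[0]
E
python3 - <<'E'
from tri import *
t=r.camera("top");s=r.camera("scene")
def blob(c,box,lo,hi,nm):
    x0,y0,x1,y1=box;im=cv2.cvtColor(c["image"],cv2.COLOR_BGR2HSV)[y0:y1,x0:x1]
    m=cv2.inRange(im,lo,hi);n,l,st,ce=cv2.connectedComponentsWithStats(m)
    i=1+st[1:,4].argmax();cn=max(cv2.findContours((l==i).astype('u1'),0,1)[0],key=len)
    e=cv2.fitEllipse(cv2.convexHull(cn));print(nm,st[i][4],np.round(e[0]+np.array([x0,y0]),1),np.round(e[1],1))
    return np.array(e[0])+[x0,y0]
k=((0,0,0),(180,255,50))
kt=blob(t,(325,160,362,192),*k,"knobT");ks=blob(s,(205,138,233,163),*k,"knobS")
K=tri(t,kt,s,ks);print("knob",K)
b=((0,0,170),(180,60,255))
bt=blob(t,(305,250,356,296),*b,"bedT");bs=blob(s,(195,262,246,298),*b,"bedS")
print("bed",tri(t,bt,s,bs),[onz(t,*bt,z) for z in(.03,.038,.046)],[onz(s,*bs,z) for z in(.03,.038,.046)])
print("hub",onz(t,404,213,.238),onz(s,150,226,.238))
print("edge", onz(t,193,262,.148),onz(t,283,235,.148))
print("green",onz(t,209,302,.096),"grey lid",onz(t,245,257,.096),"yellow",onz(t,299,218,.096))
a=np.hstack([cv2.resize(t["image"][190:345,160:290],None,fx=3.2,fy=3.2,interpolation=2),cv2.resize(t["image"][150:305,300:420],None,fx=3.2,fy=3.2,interpolation=2)])
cv2.imwrite("pics/crop1.png",a[:600,:800])
E
```

```text
knobT 245 [344.3 175.5] [16.2 19.3]
knobS 311 [215.4 151.8] [19.9 24.5]
knob [ 0.51214998 -0.37443263  0.33807305]
bedT 961 [330.6 272.1] [32.  37.6]
bedS 1036 [221.4 280.9] [34.1 44.4]
bed [ 0.48371332 -0.36248278  0.03007029] [array([ 0.48280521, -0.36345955,  0.03      ]), array([ 0.47904055, -0.36040549,  0.038     ]), array([ 0.47527589, -0.35735142,  0.046     ])] [array([ 0.48450216, -0.36138546,  0.03      ]), array([ 0.49223717, -0.36913586,  0.038     ]), array([ 0.49997219, -0.37688625,  0.046     ])]
hub [ 0.44722451 -0.49359881  0.238     ] [ 0.47871389 -0.5167231   0.238     ]
edge [ 0.56904793 -0.05957017  0.148     ] [ 0.55557853 -0.26593277  0.148     ]
green [ 0.4930023  -0.06400654  0.096     ] grey lid [ 0.56750422 -0.1756898   0.096     ] yellow [ 0.61975705 -0.34043469  0.096     ]
```

View pics/crop1.png

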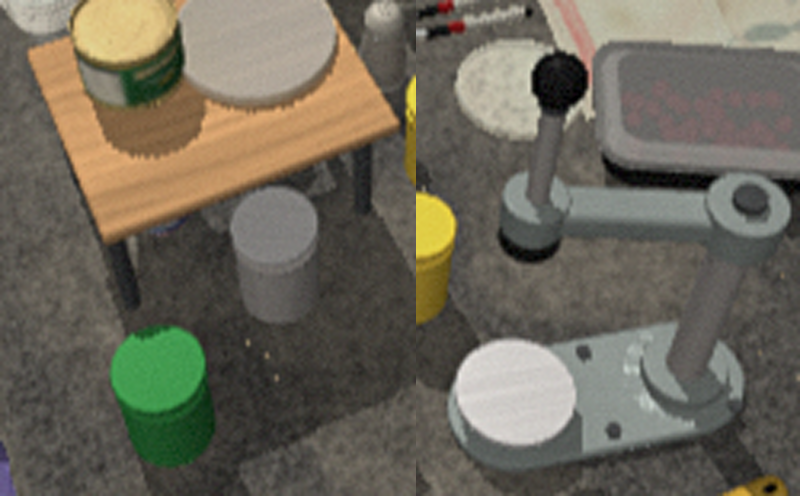

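Call:
servo_tool --pt "0 0 -5 -0.155 0" --pt "0 0 -5 -0.155 0" --pt "0 0 -5 0 0" --pt "0 0 -5 0 0" --pt "-2 -5.3 0 0 0" --grip_force 15

```text
time_s: 0.82
position: [0.1903, 0.4731, 0.4304]
eef_rot: [0.0, 1.0, 0.003, 0.001]
ft_force: [0.6, 0.3, -0.2]
gripper_width: 0.518
gripper_force: 0.0
```

Call:
servo_tool --pt "-2 -5.3 0 0 0.4" --pt "-2 -5.3 0 0 0.4" --pt "-2 -5.3 0 0 0.4" --pt "-2 -5.3 0 0 0.4" --pt "-2 -5.3 0 0 0.4"

```text
time_s: 1.45
position: [0.2886, 0.203, 0.4274]
eef_rot: [0.002, 1.0, 0.0, 0.0]
ft_force: [0.7, -0.3, 0.9]
gripper_width: 0.697
gripper_force: 0.0
```

Call:
servo_tool --pt "-2 -5.3 0 0 0.4" --pt "-2 -5.3 0 0 0.4" --pt "-2 -5.3 0 0 0.4" --pt "-2 -5.3 0 0 0.4" --pt "-2 -5.3 0 0 0.4"

```text
time_s: 2.08
position: [0.3877, -0.0626, 0.4275]
eef_rot: [0.002, 1.0, 0.0, 0.0]
ft_force: [1.0, 0.9, 0.1]
gripper_width: 0.7
gripper_force: 0.0
```

Call:
servo_tool --pt "-2.1 -5.2 0 0 0.4" --pt "-2.1 -5.2 0 0 0.4" --pt "-2.1 -5.2 0 0 0.4" --pt "-2.1 -5.2 0 0 0.4" --pt "-2.1 -5.2 0 0 0.4"

```text
time_s: 2.7
position: [0.492, -0.3228, 0.4272]
eef_rot: [0.002, 1.0, 0.0, 0.0]
ft_force: [0.1, 0.1, 0.2]
gripper_width: 0.7
gripper_force: 0.0
```

Call:
servo_tool --pt "-2 -5 0 0 0.4" --pt "0 0 0 0 0.4" --pt "0 0 0 0 0.4" --pt "0 0 0 0 0.4" --pt "0 0 0 0 0.4"

```text
time_s: 3.32
position: [0.511, -0.3696, 0.4297]
eef_rot: [0.001, 1.0, -0.001, 0.001]
ft_force: [-0.1, -0.3, 0.3]
gripper_width: 0.7
gripper_force: 0.0
```

Run:
```python
from tri import *
c=r.camera("wrist");cv2.imwrite("pics/w1.png",c["image"])
s=r.get_state();print(s["position"],s["joint_pos"])
print(proj(c,[.512,-.374,.338]),-np.array(c["R"]).T@np.array(c["t"]),np.round(c["R"],2).tolist(),c["fx"])
im=cv2.cvtColor(c["image"],cv2.COLOR_BGR2GRAY)
```

```text
[ 0.51100633 -0.36982062  0.42937032] [-7.16360887e-01  3.43779285e-01  6.61753670e-01  1.10138804e-04
  2.13327931e+00 -2.28444256e+00]
[281.12078078 217.38928147] [ 0.43423886 -0.36987587  0.58755408] [[0.0, 1.0, -0.0], [0.96, -0.0, 0.27], [0.27, -0.0, -0.96]] 293.17994478162154
```

View pics/w1.png

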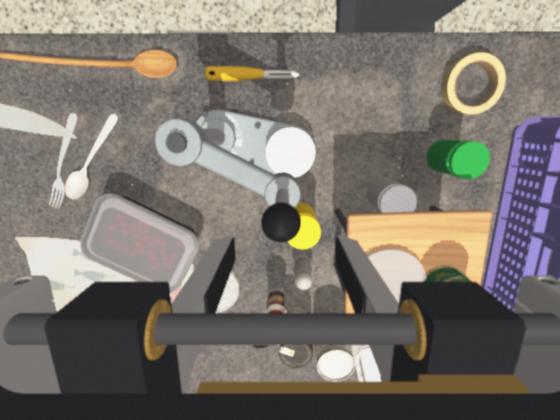

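The wrist view shows the knob at (281,222), hub (177,143), bed (290,151), canister lid (397,198), and rack front edge y≈213–217 between x=347 and 491.

Run:
```python
from tri import *
c=r.camera("wrist");t=r.camera("top");h=cv2.cvtColor(c["image"],cv2.COLOR_BGR2HSV)
def blob(c,box,lo,hi,nm):
    x0,y0,x1,y1=box;im=cv2.cvtColor(c["image"],cv2.COLOR_BGR2HSV)[y0:y1,x0:x1]
    m=cv2.inRange(im,lo,hi);n,l,st,ce=cv2.connectedComponentsWithStats(m)
    i=1+st[1:,4].argmax();cn=max(cv2.findContours((l==i).astype('u1'),0,1)[0],key=len)
    e=cv2.fitEllipse(cv2.convexHull(cn));print(nm,st[i][4],np.round(e[0]+np.array([x0,y0]),1),np.round(e[1],1))
    return np.array(e[0])+[x0,y0]
k=blob(c,(258,198,304,245),(0,0,0),(180,255,45),"knob");kt=blob(t,(325,160,362,192),(0,0,0),(180,255,50),"kt")
print("knob",onz(c,*k,.338),tri(c,k,t,kt))
b=blob(c,(258,120,322,182),(0,0,180),(180,60,255),"bed");bt=blob(t,(305,250,356,296),(0,0,170),(180,60,255),"bt")
print("bed",tri(c,b,t,bt),[onz(c,*b,z).round(4) for z in(.03,.038,.046)])
print("hub",onz(c,178,142,.238))
g=h[180:235,370:430];
l=blob(c,(372,178,425,212),(0,0,105),(180,45,200),"lid")
print("lid",onz(c,*l,.096),onz(c,397,198,.096),"bystander edge",onz(c,347,217,.148),onz(c,491,214,.148))
cv2.imwrite("pics/w1c.png",cv2.resize(c["image"][110:240,150:350],None,fx=4,fy=4,interpolation=2))
```

```text
knob 801 [280.6 221.8] [36.5 37.4]Traceback (most recent call last):
  File "<stdin>", line 9, in <module>
  File "<stdin>", line 6, in blob
ValueError: attempt to get argmax of an empty sequence
```

```bash
cat >> tri.py <<'E'
def blob(c,box,lo,hi,nm):
    x0,y0,x1,y1=box;im=cv2.cvtColor(c["image"],cv2.COLOR_BGR2HSV)[y0:y1,x0:x1]
    m=cv2.inRange(im,lo,hi);n,l,st,ce=cv2.connectedComponentsWithStats(m)
    i=1+st[1:,4].argmax();cn=max(cv2.findContours((l==i).astype('u1'),0,1)[0],key=len)
    e=cv2.fitEllipse(cv2.convexHull(cn));print(nm,st[i][4],np.round(e[0]+np.array([x0,y0]),1),np.round(e[1],1))
    return np.array(e[0])+[x0,y0]
E
python3 - <<'E'
from tri import *
c=r.camera("wrist");t=r.camera("top")
k=blob(c,(258,198,304,245),(0,0,0),(180,255,45),"knob")
print("knob",onz(c,*k,.338),tri(c,k,t,(344.3,175.5)))
b=blob(c,(258,120,322,182),(0,0,180),(180,60,255),"bed")
print("bed",tri(c,b,t,(330.6,272.1)),[onz(c,*b,z).round(4) for z in(.03,.038,.046)])
print("hub",onz(c,178,142,.238),tri(c,(178,142),t,(404,214)))
print("lid",onz(c,397,198,.096),tri(c,(397,198),t,(246,260)),"edge",onz(c,347,217,.148),onz(c,491,214,.148))
cv2.imwrite("pics/w1c.png",cv2.resize(c["image"][110:260,150:350],None,fx=4,fy=4,interpolation=2))
E
```

```text
knob 809 [281.  222.1] [36.6 37.4]
knob [ 0.51610884 -0.37462041  0.338     ] [ 0.51718507 -0.37472167  0.33451644]
bed 2421 [280.1 147.9] [53.1 74.7]
bed [ 0.47881067 -0.37290165  0.0239182 ] [array([ 0.4717, -0.3802,  0.03  ]), array([ 0.4712, -0.38  ,  0.038 ]), array([ 0.4707, -0.3799,  0.046 ])]
hub [ 0.45062993 -0.49523208  0.238     ] [ 0.45103566 -0.49921229  0.22729624]
lid [ 0.55262056 -0.1789327   0.096     ] [ 0.5558469  -0.17643226  0.09533813] edge [ 0.57037241 -0.27444323  0.148     ] [ 0.56628856 -0.05034609  0.148     ]
```

View pics/w1c.png

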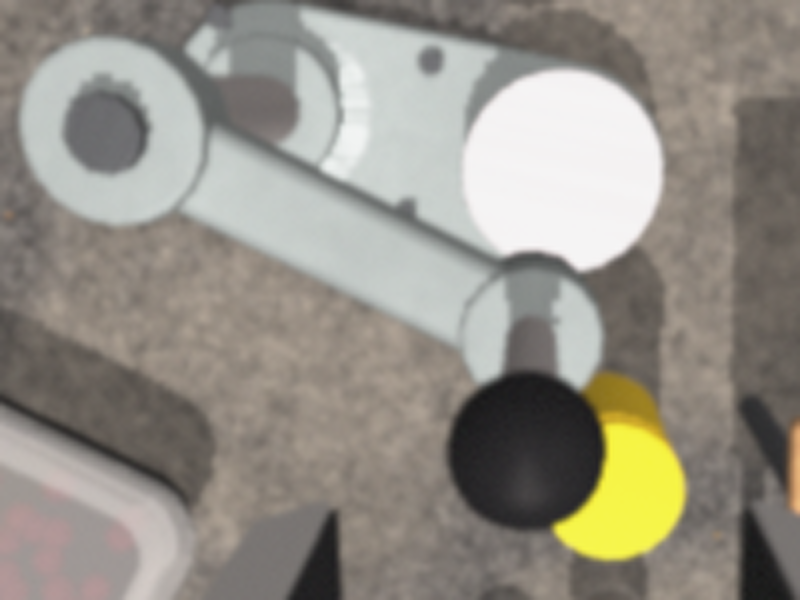

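Run:
```python
from tri import *
c=r.camera("wrist");t=r.camera("top")
for z in(.024,.03,.034,.038,.042,.046):
    X=onz(c,290.5,152.2,z); w=proj(c,X+[0,.046,0])-proj(c,X-[0,.046,0]); v=proj(c,X+[.046,0,0])-proj(c,X-[.046,0,0]);print(z,X.round(4),w[0].round(2),v[1].round(2))
B=tri(c,(290.5,152.2),t,(330.6,272.1));H=onz(c,178.5,142.75,.238);K=onz(c,281,222.1,.338)
print(B,H,K,np.linalg.norm((B-H)[:2]),np.linalg.norm((K-H)[:2]))
a=lambda p:np.arctan2(*(p-H)[1::-1]);print(a(B),a(K))
m=cv2.inRange(cv2.cvtColor(c["image"],cv2.COLOR_BGR2HSV),(8,90,100),(22,255,255));m[:,:335]=0
for u in range(355,490,15):
    ys=np.where(m[190:260,u])[0]
    if len(ys): print(u,190+ys[0],onz(c,u,190+ys[0],.154).round(4))
cv2.imwrite("pics/w2c.png",cv2.resize(c["image"][170:290,330:510],None,fx=4.4,fy=4.4,interpolation=2))
```

```text
0.024 [ 0.4799 -0.3609  0.024 ] 48.7 49.43
0.03 [ 0.4794 -0.361   0.03  ] 49.23 49.97
0.034 [ 0.4791 -0.3611  0.034 ] 49.58 50.33
0.038 [ 0.4788 -0.3611  0.038 ] 49.95 50.7
0.042 [ 0.4785 -0.3612  0.042 ] 50.31 51.07
0.046 [ 0.4781 -0.3613  0.046 ] 50.69 51.45
[ 0.47912765 -0.36086898  0.0371077 ] [ 0.4513708  -0.49474973  0.238     ] [ 0.51591877 -0.37500043  0.338     ] 0.13672782087103394 0.1360379931725909
1.366367384006194 1.0764176111158539
355 214 [ 0.5635 -0.2641  0.154 ]
370 214 [ 0.5636 -0.2411  0.154 ]
385 214 [ 0.5637 -0.218   0.154 ]
400 213 [ 0.5622 -0.1952  0.154 ]
415 212 [ 0.5607 -0.1723  0.154 ]
430 212 [ 0.5608 -0.1494  0.154 ]
445 212 [ 0.5609 -0.1264  0.154 ]
460 211 [ 0.5594 -0.1036  0.154 ]
475 211 [ 0.5595 -0.0807  0.154 ]
```

View pics/w2c.png

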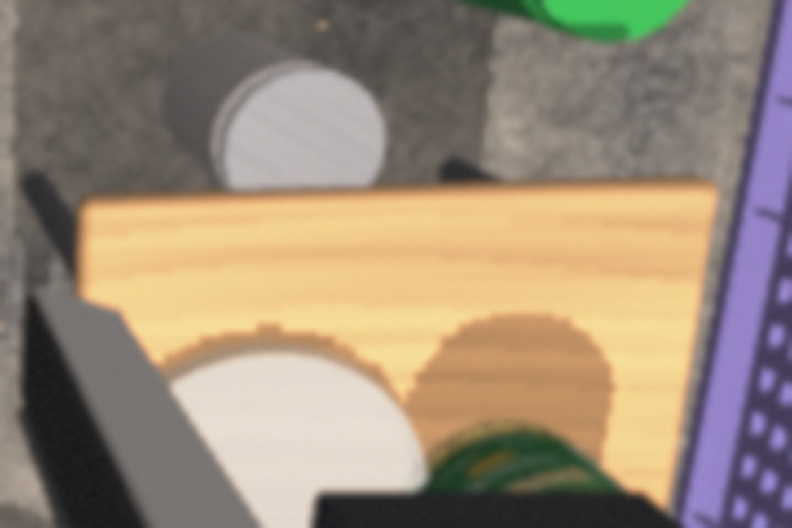

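The crop shows the canister lid circle centred near (399,204), radius ≈18.6 px, with its rear hidden by the board edge. Bed ≈ (0.479,-0.361,~0.037), arm at ≈ -0.29 rad. Now I go for the knob.

Call:
servo_tool --pt "-0.5 -0.5 3 0 0.4" --pt "0 0 3 0 0.4" --pt "0 0 2 0 0.4" --pt "0 0 1 0 0.4" --pt "0 0 0 0 -0.5" --grip_force 15

```text
time_s: 4.3
position: [0.5163, -0.3761, 0.3369]
eef_rot: [0.002, 1.0, 0.0, -0.0]
ft_force: [-0.8, 1.0, 0.4]
gripper_width: 0.629
gripper_force: 0.0
```

Call:
servo_tool --pt "0 0 0 0 -0.5" --pt "0 0 0 0 -0.5" --pt "0 0 0 0 -0.5" --pt "0 0 0 0 -0.5" --pt "0 0 0 0 -0.5"

```text
time_s: 4.92
position: [0.5169, -0.3752, 0.3378]
eef_rot: [0.001, 1.0, 0.001, 0.001]
ft_force: [1.6, 4.8, 1.2]
gripper_width: 0.374
gripper_force: 15.0
```

Gripped (35 mm). Swing to the far side.

Call:
servo_tool --pt "-1.1 -0.6 0 0 -0.5" --pt "-1 -0.8 0 0 -0.5" --pt "-0.95 -0.8 0 0 -0.5" --pt "-0.9 -0.9 0 0 -0.5" --pt "-0.8 -1 0 0 -0.5"

```text
time_s: 5.55
position: [0.5644, -0.4174, 0.3376]
eef_rot: [0.002, 1.0, -0.0, 0.0]
ft_force: [0.7, 3.7, 2.9]
gripper_width: 0.373
gripper_force: 15.0
```

Call:
servo_tool --pt "-0.7 -1 0 0 -0.5" --pt "-0.6 -1.1 0 0 -0.5" --pt "-0.5 -1.1 0 0 -0.5" --pt "-0.4 -1.2 0 0 -0.5" --pt "-0.3 -1.3 0 0 -0.5"

```text
time_s: 6.18
position: [0.5882, -0.4753, 0.3376]
eef_rot: [0.002, 1.0, -0.001, -0.0]
ft_force: [-1.7, 2.2, 2.4]
gripper_width: 0.371
gripper_force: 15.0
```

Call:
servo_tool --pt "0 0 0 0 0.4" --pt "0 0 0 0 0.4" --pt "0 0 0 0 0.4" --pt "0 0 -4 0 0.6" --pt "0 0 -5 0 0.9"

```text
time_s: 6.8
position: [0.572, -0.4611, 0.406]
eef_rot: [0.002, 1.0, -0.004, 0.006]
ft_force: [-0.2, -0.2, 0.2]
gripper_width: 0.871
gripper_force: 0.0
```

Call:
servo_tool --pt "0 5.5 -2 0 0.9" --pt "0 5.5 0 0 0.9" --pt "0 5.5 0 0 0.9" --pt "0 5.5 0 0 0.9" --pt "0 5.5 0 0 0.9"

```text
time_s: 7.42
position: [0.5714, -0.1832, 0.427]
eef_rot: [0.002, 1.0, -0.007, 0.009]
ft_force: [0.3, -0.5, 0.2]
gripper_width: 0.946
gripper_force: 0.0
```

Call:
servo_tool --pt "0 5 0 0 0.9" --pt "0 5 0 0 0.9" --pt "0 5 0 0 0.9" --pt "0 5 0 0 0.9" --pt "-4 0 0 0 0.9"

```text
time_s: 8.05
position: [0.6107, 0.0186, 0.4273]
eef_rot: [-0.001, 1.0, -0.006, 0.01]
ft_force: [0.6, -1.5, 0.7]
gripper_width: 0.951
gripper_force: 0.0
```

Call:
servo_tool --pt "-5 0 0 0 0.9" --pt "-5 0 0 0 0.9" --pt "-5 0 0 0 0.9" --pt "-5 0 0 0 0.9" --pt "-5 0 0 0 0.9"

```text
time_s: 8.68
position: [0.7863, 0.0121, 0.3719]
eef_rot: [0.002, 0.999, -0.006, 0.045]
ft_force: [-0.5, -0.8, 0.1]
gripper_width: 0.949
gripper_force: 0.0
```

Run:
```python
from tri import *
s=r.get_state();print(s["position"],s["joint_pos"],Ro.from_quat(s["eef_rot"]).as_matrix().round(3).tolist())
P=np.array([(.5169,-.3752),(.5644,-.4174),(.5882,-.4753)])
from scipy.optimize import least_squares
f=least_squares(lambda c:np.linalg.norm(P-c,axis=1)-.14,[.45,-.495]);print(f.x,f.fun)
c=r.camera("wrist")
```

```text
[0.78634534 0.01210997 0.37190874] [-0.0536612   0.69149541  0.27579806 -0.00814428  2.08415432 -1.62575324] [[-0.996, 0.004, 0.089], [0.002, 1.0, -0.012], [-0.09, -0.012, -0.996]]
[ 0.45009088 -0.49823038] [-2.39279795e-07  4.46315374e-07 -2.47227766e-07]
```

Call:
servo_tool --pt "-6 0 -1 0 0.9" --pt "-6 0 -1 0 0.9" --pt "-6 0 -1 0 0.9" --pt "-6 0 -1 0 0.9" --pt "-6 0 -1 0 0.9"

```text
time_s: 9.35
position: [0.8785, 0.0087, 0.3437]
eef_rot: [0.001, 0.99, -0.005, 0.144]
ft_force: [0.3, -0.2, -0.8]
gripper_width: 0.95
gripper_force: 0.0
```

Call:
servo_tool --pt "-6 0 0 0 0.9" --pt "-6 0 0 0 0.9" --pt "-6 0 0 0 0.9" --pt "-6 0 0 0 0.9" --pt "-6 0 0 0 0.9"

```text
time_s: 9.98
position: [0.9625, 0.0064, 0.3351]
eef_rot: [0.0, 0.969, -0.004, 0.246]
ft_force: [1.1, -0.1, -0.6]
gripper_width: 0.95
gripper_force: 0.0
```

Run:
```python
from tri import *
s=r.get_state();print(s["position"],s["joint_pos"],Ro.from_quat(s["eef_rot"]).as_matrix().round(3).tolist())
```

```text
[0.96248526 0.00640821 0.33510666] [-0.05912964  0.78786439  0.27567651  0.02031476  1.58205337 -1.62397408] [[-0.879, 0.002, 0.476], [-0.001, 1.0, -0.008], [-0.476, -0.008, -0.879]]
```

Call:
servo_tool --pt "-6 0 0 0 0.9" --pt "-6 0 0 0 0.9" --pt "-6 0 0 0 0.9" --pt "0 0 0 0 0.9" --pt "0 0 0 0 0.9"

```text
time_s: 10.6
position: [0.9972, 0.0054, 0.3575]
eef_rot: [-0.0, 0.952, -0.004, 0.306]
ft_force: [0.5, -0.0, 0.1]
gripper_width: 0.951
gripper_force: 0.0
```

```bash
cat >> tri.py <<'E'
def tool(v):
    R=Ro.from_quat(r.get_state()["eef_rot"]).as_matrix();return (100*R.T@np.array(v)).round(2)
E
python3 - <<'E'
from tri import *
s=r.get_state();R=Ro.from_quat(s["eef_rot"]).as_matrix();print(s["position"],s["joint_pos"],R.round(3).tolist(),np.degrees(np.arccos(-R[2,2])))
c=r.camera("wrist");print("lid",onz(c,0,0,0)*0, tool([-1,0,0]),tool([0,-1,0]),tool([0,0,-1]))
E
```

```text
[0.99716526 0.00541676 0.35753281] [-0.06086865  0.78748801  0.27511274  0.02899094  1.45781161 -1.62577908] [[-0.813, 0.002, 0.582], [-0.002, 1.0, -0.007], [-0.582, -0.007, -0.813]] 35.626903557534334
lid [ 0. -0.  0.] [ 81.29  -0.21 -58.24] [   0.22 -100.      0.66] [58.24  0.67 81.29]
```

Call:
servo_tool --pt "4.7 -2 -3.4 0 1" --pt "4.7 -2 -3.4 0 1" --pt "4.7 -2 -3.4 0 1" --pt "4.7 -2 -3.4 0 1" --pt "4.7 -2 -3.4 0 1"

```text
time_s: 11.28
position: [0.7162, -0.0915, 0.3602]
eef_rot: [-0.0, 0.952, -0.004, 0.306]
ft_force: [0.6, -0.8, 0.3]
gripper_width: 1.0
gripper_force: 0.0
```

Call:
servo_tool --pt "4.7 -2 -3.4 0 1" --pt "4.7 -2 -3.4 0 1" --pt "4.7 -2 -3.4 0 1" --pt "4.7 -2 -3.4 0 1" --pt "4.7 0 -3.4 0 1"

```text
time_s: 11.9
position: [0.4262, -0.1708, 0.3615]
eef_rot: [0.0, 0.952, -0.004, 0.306]
ft_force: [0.4, -0.9, 0.8]
gripper_width: 1.0
gripper_force: 0.0
```

Run:
```python
from tri import *
s=r.get_state();R=Ro.from_quat(s["eef_rot"]).as_matrix();print(s["position"],s["joint_pos"],R.round(3).tolist(),np.degrees(np.arccos(-R[2,2])))
c=r.camera("wrist");cv2.imwrite("pics/w3.png",c["image"])
print(proj(c,[.564,-.175,.096]),proj(c,[.564,-.175,0]))
```

```text
[ 0.42624477 -0.17084478  0.36149707] [-0.81908634 -0.51079768  1.71661305  0.43548675  1.48399057 -2.32678935] [[-0.813, 0.003, 0.582], [-0.002, 1.0, -0.008], [-0.582, -0.008, -0.813]] 35.628653440260564
[284.35792913 150.27881239] [284.85002164 114.05863161]
```

View pics/w3.png

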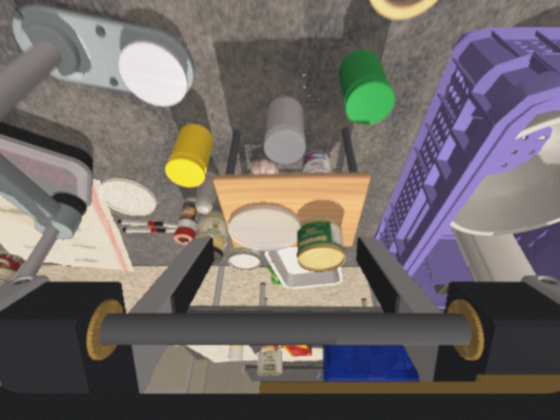

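The wrist view shows the canister, its lid centre near (285,141), just in front of the board's front edge at y≈176; nothing lies between. I check the last joint's range at the bed for this orientation, and refine the positions.

Run:
```python
from tri import *
s=r.get_state();q=s["joint_pos"];R=Ro.from_quat(s["eef_rot"])
f=lambda j1,p,j4,j5,j6,sg,c:Ro.from_euler('ZYZYZ',[j1,p,j4,j5,sg*j6+c])
for sg in(1,-1):
  for c0 in(0,np.pi/2,np.pi,-np.pi/2):print(sg,c0,(f(q[0],q[1]+q[2],q[3],q[4],q[5],sg,c0).inv()*R).magnitude().round(3))
for j1 in(-.819,-1.02,-1.1):
  for p in(1.2,1.6,1.9,2.2):
    M=Ro.from_euler('ZY',[j1,p]).inv()*R;e=M.as_euler('ZYZ');print(j1,p,e.round(3))
c=r.camera("wrist")
im=c["image"];g=cv2.cvtColor(im,cv2.COLOR_BGR2HSV)
print(onz(c,285,141,.096),onz(c,285,143,.096))
m=cv2.inRange(g,(8,80,80),(22,255,255))
for u in(225,255,285,315,345,360):
    ys=np.where(m[150:220,u])[0]; print(u,150+ys[0],onz(c,u,150+ys[0],.148).round(4))
cr=cv2.resize(im[80:200,225:345],None,fx=5,fy=5,interpolation=2);cv2.imwrite("pics/w3c.png",cr)
```

```text
Traceback (most recent call last):
  File "scipy/spatial/transform/_rotation.pyx", line 1413, in scipy.spatial.transform._rotation.Rotation.from_euler
ValueError: Expected axis specification to be a non-empty string of upto 3 characters, got ZYZYZ
```

Run:
```python
from tri import *
s=r.get_state();q=s["joint_pos"];R=Ro.from_quat(s["eef_rot"])
A=lambda j1,p:Ro.from_euler('ZY',[j1,p])
print(q,(A(q[0],q[1]+q[2]).inv()*R).as_euler('ZYZ'))
for j1 in(-.819,-1.02,-1.1):
  for p in(1.2,1.6,1.9,2.2):print(j1,p,(A(j1,p).inv()*R).as_euler('ZYZ').round(3))
c=r.camera("wrist")
im=c["image"];g=cv2.cvtColor(im,cv2.COLOR_BGR2HSV)
print(onz(c,285,141,.096),onz(c,285,143,.096))
m=cv2.inRange(g,(8,80,80),(22,255,255))
for u in(225,255,285,315,345,360):
    ys=np.where(m[150:220,u])[0]; print(u,150+ys[0],onz(c,u,150+ys[0],.148).round(4))
cr=cv2.resize(im[80:200,225:345],None,fx=5,fy=5,interpolation=2);cv2.imwrite("pics/w3c.png",cr)
```

```text
[-0.82587723 -0.51998209  1.71949304  0.43413834  1.49069994 -2.32884586] [ 0.43413834  1.49069994 -0.75804953]
-0.819 1.2 [ 0.431  1.488 -0.752]
-0.819 1.6 [ 0.479  1.127 -0.934]
-0.819 1.9 [ 0.578  0.867 -1.113]
-0.819 2.2 [ 0.782  0.632 -1.39 ]
-1.02 1.2 [ 0.511  1.573 -0.919]
-1.02 1.6 [ 0.546  1.226 -1.123]
-1.02 1.9 [ 0.632  0.976 -1.31 ]
-1.02 2.2 [ 0.802  0.748 -1.569]
-1.1 1.2 [ 0.539  1.61  -0.984]
-1.1 1.6 [ 0.567  1.268 -1.195]
-1.1 1.9 [ 0.645  1.021 -1.382]
-1.1 2.2 [ 0.801  0.795 -1.634]
[ 0.54225298 -0.17500725  0.096     ] [ 0.54593745 -0.17502884  0.096     ]
225 178 [ 0.5676 -0.2609  0.148 ]
255 178 [ 0.5674 -0.2177  0.148 ]
285 177 [ 0.5652 -0.1746  0.148 ]
315 177 [ 0.5651 -0.1318  0.148 ]
345 176 [ 0.5629 -0.0895  0.148 ]
360 176 [ 0.5628 -0.0683  0.148 ]
```

View pics/w3c.png

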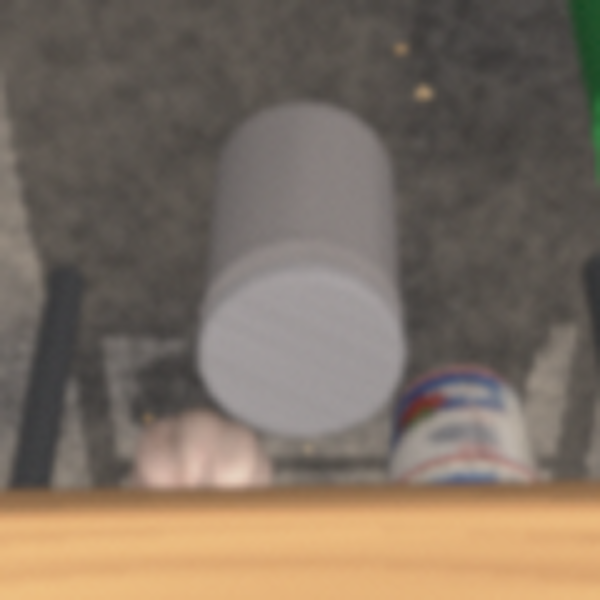

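The crop shows the canister lid ellipse at full-image (285.3,150), garlic behind at (266,170), pot at (317,165), legs outside. That puts the canister near (0.565,-0.175). Half-turn of the tool in free air (keeps the last joint in range later), and measuring the green can.

Run:
```python
from tri import *
c=r.camera("wrist")
im=cv2.cvtColor(c["image"],cv2.COLOR_BGR2HSV)[30:140,325:410]
m=cv2.inRange(im,(50,120,30),(75,255,255));ys,xs=np.where(m);print(xs.min()+325,xs.max()+325,ys.min()+30,ys.max()+30)
# lid = brighter green
for v in(90,110,130):
    mm=cv2.inRange(im,(50,120,v),(75,255,255));print(v,mm.sum()//255)
# undersides/leftmost points: compare model silhouette extents
def ext(x,y,h,rr=.032):
    a=np.linspace(0,6.283,60);P=np.array([proj(c,[x+rr*np.cos(t),y+rr*np.sin(t),z]) for t in a for z in(0,h)]);return P.min(0),P.max(0)
for X in((.49,-.064),(.48,-.06),(.50,-.068)):print(X,ext(*X,.09))
print("lid wrist1-derived", onz(c,366,105,.09))
```

```text
340 394 51 124
90 2727
110 1958
130 1550
(0.49, -0.064) (array([337.21864284,  49.37333653]), array([393.0118785 , 124.07154543]))
(0.48, -0.06) (array([340.7135822 ,  41.98700085]), array([398.27706383, 117.98836181]))
(0.5, -0.068) (array([333.83007159,  56.4923316 ]), array([387.955621  , 129.93103084]))
lid wrist1-derived [ 0.49182708 -0.06648119  0.09      ]
```

Call:
servo_tool --pt "0 0 0 0.185 1" --pt "0 0 0 0.185 1" --pt "0 0 0 0.185 1" --pt "0 0 0 0.185 1" --pt "0 0 0 0.185 1"

```text
time_s: 12.68
position: [0.4295, -0.1701, 0.3613]
eef_rot: [0.427, 0.851, 0.135, 0.275]
ft_force: [-0.3, 0.1, -0.9]
gripper_width: 1.001
gripper_force: 0.0
```

Call:
servo_tool --pt "0 0 0 0.185 1" --pt "0 0 0 0.185 1" --pt "0 0 0 0.185 1" --pt "0 0 0 0.185 1" --pt "0 0 0 0.185 1"

```text
time_s: 13.3
position: [0.4295, -0.17, 0.3613]
eef_rot: [0.761, 0.571, 0.243, 0.185]
ft_force: [-0.4, -0.2, 0.7]
gripper_width: 0.999
gripper_force: 0.0
```

Call:
servo_tool --pt "0 0 0 0.185 1" --pt "0 0 0 0.185 1" --pt "0 0 0 0.185 1" --pt "0 0 0 0.185 1" --pt "0 0 0 0.185 1"

```text
time_s: 13.92
position: [0.4295, -0.17, 0.3613]
eef_rot: [0.936, 0.172, 0.3, 0.057]
ft_force: [-0.8, 0.8, -0.5]
gripper_width: 1.001
gripper_force: 0.0
```

Call:
servo_tool --pt "0 0 0 0.185 1" --pt "0 0 0 0.181 1" --pt "0 0 0 0 1" --pt "0 0 0 0 1" --pt "0 0 0 0 1"

```text
time_s: 14.55
position: [0.4286, -0.1705, 0.3616]
eef_rot: [0.952, 0.001, 0.306, 0.004]
ft_force: [-0.5, -0.3, -0.9]
gripper_width: 0.999
gripper_force: 0.0
```

Run:
```python
from tri import *
s=r.get_state();R=Ro.from_quat(s["eef_rot"]).as_matrix();print(s["position"],s["joint_pos"].round(3),R.round(3).tolist())
z=R[:,2];G=np.array([.566,-.175,.05]);
for back in(.1,0):print(back,tool(G-z*(.003+back)-s["position"]))
```

```text
[ 0.42863555 -0.17046938  0.36160969] [-0.814 -0.506  1.714  0.435  1.481  0.816] [[0.813, 0.0, 0.583], [0.005, -1.0, -0.006], [0.583, 0.008, -0.813]]
0.1 [-7.    0.22 23.03]
0 [-7.    0.22 33.03]
```

Call:
servo_tool --pt "-1.6 0.2 5.6 0 1" --pt "-1.6 0.2 5.6 0 1" --pt "-1.7 0.3 5.6 0 1" --pt "-1.6 0.2 5.6 0 1" --pt "0 0 0 0 1" --grip_force 20

```text
time_s: 15.18
position: [0.5039, -0.1788, 0.1353]
eef_rot: [0.953, 0.0, 0.302, -0.0]
ft_force: [-0.2, 0.5, 1.1]
gripper_width: 0.998
gripper_force: 0.0
```

Run:
```python
from tri import *
s=r.get_state();print(s["position"],s["joint_pos"].round(3))
R=Ro.from_quat(s["eef_rot"]).as_matrix();print(tool(np.array([.566,-.182,.058])-R[:,2]*.003-s["position"]))
c=r.camera("top");cv2.imwrite("pics/t4.png",cv2.resize(c["image"][180:380,120:380],None,fx=3,fy=3))
```

```text
[ 0.50389951 -0.17884102  0.1352704 ] [-0.674 -0.267  2.003  0.455  0.955  0.716]
[0.64 0.32 9.59]
```

View pics/t4.png

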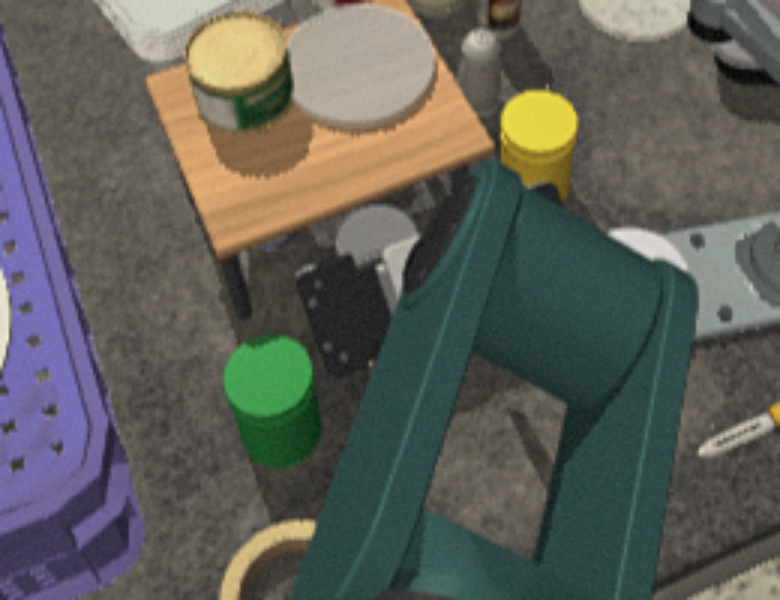

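The top view shows the gripper body beside the green can with clear space, fingers straddling toward the canister, and the arm clear of the rack. Continue in.

Call:
servo_tool --pt "0.3 0.1 3.2 0 1" --pt "0.3 0.2 3.2 0 1" --pt "0 0 3.2 0 1" --pt "0 0 0 0 1" --pt "0 0 0 0 -0.2" --grip_force 25

```text
time_s: 15.85
position: [0.5681, -0.186, 0.0708]
eef_rot: [0.951, 0.001, 0.308, 0.005]
ft_force: [0.6, -0.4, -0.3]
gripper_width: 0.929
gripper_force: 0.1
```

Call:
servo_tool --pt "0 0 0 0 0.2" --pt "0 0 0 0 0.2" --pt "0 0 0 0 0.2" --pt "0 0 0 0 0.2" --pt "0 0 0 0 0.2"

```text
time_s: 16.48
position: [0.5677, -0.1848, 0.0687]
eef_rot: [0.952, 0.0, 0.307, 0.004]
ft_force: [-0.8, 3.4, 6.8]
gripper_width: 0.668
gripper_force: 24.9
```

Call:
servo_tool --pt "0.2 0 -0.3 0 0.2" --pt "0.3 0 -0.4 0 0.2" --pt "0 0 0 0 0.2" --pt "0 0 0 0 0.2" --pt "0 0 0 0 0.2"

```text
time_s: 17.1
position: [0.5667, -0.1848, 0.0756]
eef_rot: [0.952, 0.0, 0.306, 0.003]
ft_force: [-0.6, -0.2, -2.9]
gripper_width: 0.67
gripper_force: 24.9
```

Call:
servo_tool --pt "-1.2 0.3 -0.9 0 0.2" --pt "-1.6 0.5 -1.2 0 0.2" --pt "-1.6 0.5 -1.2 0 0.2" --pt "-1.6 0.5 -1.2 0 0.2" --pt "-1.6 0.5 -1.2 0 0.2"

```text
time_s: 17.73
position: [0.4705, -0.2078, 0.078]
eef_rot: [0.952, 0.0, 0.306, 0.004]
ft_force: [-0.2, 0.1, -2.0]
gripper_width: 0.672
gripper_force: 24.9
```

Call:
servo_tool --pt "0.6 0 -0.8 0 0.2" --pt "1.2 0 -1.6 0 0.2" --pt "1.2 0 -1.6 0 0.2" --pt "1.2 0.5 -1.6 0 0.2" --pt "0 0 0 0 0.2"

```text
time_s: 18.35
position: [0.4748, -0.2133, 0.1515]
eef_rot: [0.951, 0.001, 0.308, 0.006]
ft_force: [1.4, 0.4, -1.9]
gripper_width: 0.671
gripper_force: 24.9
```

Run:
```python
from tri import *
s=r.get_state();R=Ro.from_quat(s["eef_rot"]).as_matrix();print(s["position"],s["joint_pos"].round(3),R.round(3).tolist(),s["ft_force"],s["gripper_width"])
c=r.camera("scene");cv2.imwrite("pics/s5.png",cv2.resize(c["image"][120:340,120:410],None,fx=2.7,fy=2.7))
```

```text
[ 0.47478867 -0.2133152   0.15145309] [-0.802 -0.308  2.005  0.504  1.031  0.595] [[0.81, -0.002, 0.587], [0.005, -1.0, -0.01], [0.586, 0.011, -0.81]] [ 1.39744299  0.36565698 -1.85632726] 0.6712111200034957
```

View pics/s5.png

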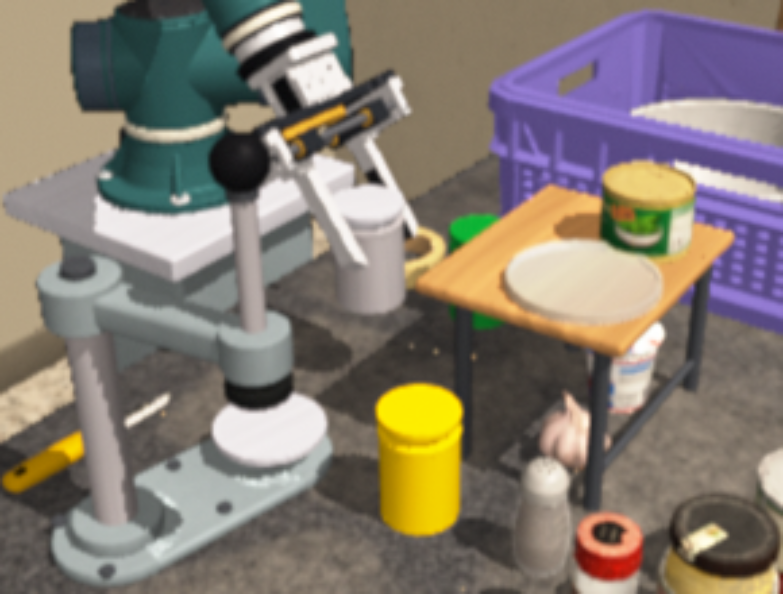

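The scene shows the canister held upright between the fingers, mid-body, the press arm swung aside beyond it, and everything else in place. Now I locate the held lid numerically.

Run:
```python
from tri import *
s=r.camera("scene");w=r.camera("wrist")
e=[.4725,-.213,.179];print(proj(s,e),proj(w,e))
for n,c in(("s",s),("w",w)):
    P=np.array([proj(c,np.array(e)+[.032*np.cos(a),.032*np.sin(a),0]) for a in np.linspace(0,6.28,40)]);print(n,P.min(0),P.max(0))
for n,c in(("s",s),("w",w)):
    u,v=np.round(proj(c,e)).astype(int);im=c["image"]
    print(n,"row",im[v,u-34:u+35:2].mean(1).astype(int).tolist());
    print("col",im[v-30:v+31,u].mean(1).astype(int).tolist())
```

```text
[257.1118474 194.4049759] [285.73602638 255.03974617]
s [243.13582425 188.62354491] [271.05312756 200.53806915]
w [219.94334946 194.62944933] [351.32649181 325.40653258]
s row [237, 238, 229, 210, 197, 160, 138, 139, 231, 244, 236, 237, 237, 238, 237, 237, 237, 237, 238, 238, 237, 238, 239, 186, 83, 83, 83, 89, 90, 88, 87, 83, 83, 84, 87]
col [78, 73, 57, 68, 110, 149, 188, 211, 218, 239, 246, 245, 241, 233, 206, 174, 153, 139, 118, 74, 34, 18, 17, 27, 86, 179, 234, 237, 236, 237, 237, 238, 238, 238, 239, 240, 239, 234, 211, 185, 156, 155, 183, 197, 175, 165, 169, 171, 171, 170, 169, 169, 168, 167, 167, 167, 169, 167, 167, 167, 166]
w row [223, 223, 224, 224, 225, 226, 226, 227, 228, 229, 229, 229, 228, 227, 228, 227, 228, 229, 229, 228, 227, 227, 228, 229, 229, 228, 228, 227, 226, 226, 225, 225, 224, 222, 221]
col [234, 234, 234, 233, 234, 233, 234, 233, 232, 231, 230, 230, 229, 229, 230, 230, 231, 231, 231, 231, 231, 232, 232, 232, 230, 230, 230, 229, 229, 229, 229, 227, 227, 227, 227, 228, 228, 229, 229, 229, 228, 226, 226, 225, 224, 224, 223, 223, 223, 222, 224, 224, 225, 227, 228, 228, 229, 228, 226, 225, 224]
```

Run:
```python
from tri import *
w=r.camera("wrist");s=r.camera("scene")
p=blob(w,(190,150,380,380),(0,0,205),(180,30,255),"lidw")
print([onz(w,*p,z).round(4) for z in(.175,.179,.183)])
g=w["image"].mean(2)
for v in(225,255,290): 
    d=np.abs(np.diff(g[v,180:390]));print(v,[(180+i,int(d[i])) for i in np.where(d>22)[0]])
d=np.abs(np.diff(g[150:400,286]));print([(150+i,int(d[i])) for i in np.where(d>22)[0]])
p2=blob(s,(238,184,275,206),(0,0,205),(180,40,255),"lids");print(onz(s,*p2,.179),tri(w,p,s,p2))
```

```text
lidw 11088 [284.7 267.2] [117.9 129.1]
[array([ 0.4668, -0.2122,  0.175 ]), array([ 0.4662, -0.2122,  0.179 ]), array([ 0.4656, -0.2122,  0.183 ])]
225 [(np.int64(238), 22), (np.int64(239), 42), (np.int64(240), 48), (np.int64(241), 28), (np.int64(328), 38), (np.int64(329), 44), (np.int64(330), 28)]
255 [(np.int64(204), 36), (np.int64(205), 39), (np.int64(206), 24), (np.int64(363), 26), (np.int64(364), 26), (np.int64(384), 30)]
290 [(np.int64(181), 29), (np.int64(182), 50), (np.int64(183), 28), (np.int64(207), 39), (np.int64(208), 41), (np.int64(209), 24), (np.int64(222), 57), (np.int64(223), 73), (np.int64(224), 43), (np.int64(344), 41), (np.int64(345), 63), (np.int64(346), 54), (np.int64(359), 28), (np.int64(360), 43), (np.int64(361), 39), (np.int64(386), 29)]
[(np.int64(206), 59), (np.int64(207), 58), (np.int64(312), 56), (np.int64(313), 46), (np.int64(392), 28), (np.int64(393), 33)]
lids 479 [255.2 196.4] [28.2 45.1]
[ 0.47536675 -0.22380622  0.179     ] [ 0.46685883 -0.21257143  0.17235033]
```

Call:
servo_tool --pt "0.2 2 0.2 0 0.2" --pt "0.2 3.3 0.1 0 0.2" --pt "0.2 3.5 0.1 0 0.2" --pt "0.2 3.5 0.1 0 0.2" --pt "0.1 2.6 0.1 0 0.2"

```text
time_s: 19.23
position: [0.4838, -0.3624, 0.1484]
eef_rot: [0.952, -0.0, 0.306, 0.003]
ft_force: [0.7, 0.0, -1.8]
gripper_width: 0.675
gripper_force: 24.9
```

Call:
servo_tool --pt "0 0 0 0 0.2" --pt "-0.5 0 0.7 0 0.2" --pt "-0.5 0 0.7 0 0.2" --pt "-0.4 0 0.5 0 0.2" --pt "0 0 0 0 0.2"

```text
time_s: 19.85
position: [0.4835, -0.3603, 0.1249]
eef_rot: [0.952, 0.0, 0.306, 0.003]
ft_force: [-0.0, 0.4, -2.5]
gripper_width: 0.67
gripper_force: 24.9
```

Run:
```python
from tri import *
s=r.get_state();R=Ro.from_quat(s["eef_rot"]).as_matrix();print(s["position"],s["joint_pos"].round(3),R.round(3).tolist(),s["ft_force"],s["gripper_width"])
print(tool(np.array([.486,-.362,.115])-s["position"]))
w=r.camera("wrist");p=blob(w,(190,150,380,380),(0,0,205),(180,30,255),"lidw");print(onz(w,*p,s["position"][2]+.0275))
```

```text
[ 0.48345182 -0.36032584  0.12487304] [-1.01  -0.013  1.808  0.596  1.062  0.338] [[0.813, -0.001, 0.582], [0.002, -1.0, -0.005], [0.582, 0.005, -0.813]] [-0.01817906  0.41162639 -2.52757005] 0.6695903390671982
[-0.37  0.16  0.95]
lidw 11366 [286.5 265.8] [115.7 143.6]
[ 0.47797519 -0.36190909  0.15237304]
```

Call:
servo_tool --pt "-0.4 0.1 0.7 0 0.2" --pt "-0.2 0 0.2 0 0.2" --pt "0 0 0 0 0.2" --pt "-0.1 0 0.2 0 0.2" --pt "0 0 0 0 0.2"

```text
time_s: 20.52
position: [0.4844, -0.3624, 0.1129]
eef_rot: [0.952, 0.0, 0.306, 0.003]
ft_force: [0.9, -0.5, -2.9]
gripper_width: 0.674
gripper_force: 24.9
```

Call:
servo_tool --pt "-0.1 0 0.2 0 0.2" --pt "0 0 0 0 0.2" --pt "-0.1 0 0.15 0 0.2" --pt "0 0 0 0 0.2" --pt "0 0 0 0 0.2"

```text
time_s: 21.15
position: [0.4849, -0.3625, 0.109]
eef_rot: [0.952, 0.0, 0.306, 0.004]
ft_force: [0.5, 0.3, -2.3]
gripper_width: 0.671
gripper_force: 24.9
```

Call:
servo_tool --pt "-0.1 0 0.2 0 0.2" --pt "0 0 0 0 0.2" --pt "0 0 0 0 0.2" --pt "0 0 0 0 0.2" --pt "0 0 0 0 0.2"

```text
time_s: 21.78
position: [0.4855, -0.3626, 0.1073]
eef_rot: [0.952, 0.0, 0.307, 0.004]
ft_force: [-0.5, 0.1, 1.5]
gripper_width: 0.665
gripper_force: 24.9
```

Call:
servo_tool --pt "-0.05 0 0.05 0 0.2" --pt "0 0 0 0 0.2" --pt "0 0 0 0 0.2" --pt "0 0 0 0 0.2" --pt "0 0 0 0 0.2"

```text
time_s: 22.4
position: [0.4857, -0.3626, 0.1073]
eef_rot: [0.952, 0.001, 0.307, 0.004]
ft_force: [-1.3, 2.8, 5.1]
gripper_width: 0.672
gripper_force: 24.9
```

Call:
servo_tool --pt "0 0 0 0 0.5" --pt "0 0 0 0 0.8" --pt "0 0 0 0 1" --pt "0 0 0 0 1" --pt "0 0 0 0 1"

```text
time_s: 23.02
position: [0.4851, -0.3625, 0.106]
eef_rot: [0.952, 0.0, 0.306, 0.004]
ft_force: [-0.4, 0.8, -0.0]
gripper_width: 1.0
gripper_force: 0.0
```

Call:
servo_tool --pt "0 0 -1 0 1" --pt "0 0 -3 0 1" --pt "0 0 -4 0 1" --pt "0 0 -5 0 1" --pt "0 0 -5 0 1"

```text
time_s: 23.65
position: [0.379, -0.361, 0.2542]
eef_rot: [0.952, 0.001, 0.306, 0.004]
ft_force: [0.4, -0.1, 1.4]
gripper_width: 0.997
gripper_force: 0.0
```

Run:
```python
from tri import *
s=r.get_state();print(s["position"],s["joint_pos"].round(3),s["ft_force"],s["gripper_width"])
w=r.camera("wrist");c=r.camera("scene")
for z in(.1346,.038):
  P=lambda k,x,rr:np.array([proj(k,[x[0]+rr*np.cos(a),x[1]+rr*np.sin(a),z]) for a in np.linspace(0,6.28,40)])
  for n,k in(("w",w),("s",c)):
    Q=P(k,(.4787,-.361),.032 if z>.1 else .046);print(n,z,Q.min(0).round(1),Q.max(0).round(1))
for n,k in(("w",w),("s",c)):
    u,v=np.round(proj(k,[.4787,-.361,.1346])).astype(int);u=min(max(u,60),500);v=min(max(v,60),360)
    print(n,u,v);cv2.imwrite("pics/%s6.png"%n,k["image"])
p=proj(w,[.4787,-.361,.1346]).astype(int);b=(max(p[0]-75,0),max(p[1]-75,0),p[0]+75,p[1]+75)
q=blob(w,b,(0,0,150),(180,40,255),"lidw");print(onz(w,*q,.1346))
p=proj(c,[.4787,-.361,.1346]).astype(int);b=(p[0]-22,p[1]-14,p[0]+22,p[1]+14)
print("col",c["image"][p[1]-25:p[1]+60,p[0]].mean(1).astype(int).tolist(),p);print("row",c["image"][p[1],p[0]-30:p[0]+31].mean(1).astype(int).tolist())
```

```text
[ 0.37902344 -0.36101647  0.25419023] [-1.23  -0.235  1.741  0.586  1.421  0.314] [ 0.44524228 -0.12096823  1.42473416] 0.9965649026147904
w 0.1346 [253.3 164.6] [312.1 218.5]
s 0.1346 [200.7 231.5] [231.6 247.3]
w 0.038 [249.6 188.4] [315.5 250.9]
s 0.038 [198.1 265. ] [240.4 290. ]
w 283 191
s 216 239
lidw 6140 [303.3 216.5] [ 90.4 126.5]
[ 0.44901338 -0.38261588  0.1346    ]
col [143, 150, 153, 154, 155, 155, 156, 157, 158, 159, 161, 161, 162, 165, 168, 169, 169, 169, 169, 170, 171, 171, 171, 172, 173, 174, 173, 174, 177, 181, 183, 183, 185, 185, 178, 159, 151, 149, 150, 148, 149, 146, 147, 145, 146, 145, 146, 141, 114, 56, 26, 28, 32, 30, 27, 25, 30, 61, 116, 155, 162, 160, 161, 159, 160, 159, 159, 159, 159, 165, 193, 228, 238, 239, 238, 234, 220, 198, 164, 113, 96, 100, 120, 164, 208] [216 239]
row [171, 173, 176, 179, 181, 180, 180, 179, 178, 173, 166, 146, 133, 113, 107, 116, 126, 114, 106, 103, 100, 100, 102, 107, 123, 143, 160, 169, 173, 174, 174, 166, 161, 176, 182, 183, 184, 182, 182, 184, 199, 229, 237, 239, 239, 224, 140, 95, 96, 104, 113, 119, 120, 120, 118, 111, 106, 101, 99, 98, 99]
```

Run:
```python
from tri import *
w=r.camera("wrist");g=w["image"].mean(2)
print("col",g[150:270:2,283].astype(int).tolist())
for v in(180,190,200,215,230,240):print(v,g[v,235:335:2].astype(int).tolist())
```

```text
col [78, 78, 80, 80, 81, 81, 85, 86, 92, 186, 243, 244, 244, 244, 244, 244, 243, 243, 244, 244, 244, 244, 244, 243, 243, 243, 243, 242, 242, 242, 242, 242, 241, 241, 240, 183, 141, 128, 100, 97, 95, 96, 95, 94, 93, 124, 166, 172, 170, 167, 164, 128, 123, 123, 123, 106, 86, 87, 91, 93]
180 [126, 129, 138, 134, 139, 130, 123, 92, 90, 93, 194, 242, 244, 244, 243, 244, 244, 244, 244, 244, 243, 244, 243, 244, 244, 244, 244, 244, 244, 244, 244, 244, 244, 241, 186, 117, 113, 120, 128, 128, 117, 117, 117, 116, 110, 120, 128, 140, 148, 144]
190 [123, 120, 125, 125, 140, 132, 103, 93, 190, 241, 242, 243, 243, 243, 244, 243, 243, 243, 243, 243, 244, 244, 244, 244, 244, 244, 243, 244, 244, 243, 243, 243, 243, 243, 243, 243, 199, 115, 113, 102, 98, 97, 90, 89, 101, 117, 116, 117, 128, 124]
200 [125, 126, 118, 117, 114, 125, 132, 127, 156, 239, 241, 242, 243, 243, 243, 243, 243, 242, 242, 242, 243, 243, 243, 243, 243, 243, 242, 242, 242, 243, 243, 243, 243, 243, 243, 240, 177, 126, 115, 117, 111, 102, 100, 109, 109, 105, 107, 109, 103, 100]
215 [117, 117, 123, 130, 131, 129, 170, 240, 242, 242, 226, 128, 140, 157, 213, 238, 240, 241, 241, 242, 242, 242, 242, 241, 241, 241, 241, 241, 241, 237, 203, 142, 123, 100, 218, 241, 241, 241, 215, 192, 195, 194, 193, 193, 192, 180, 114, 101, 126, 184]
230 [128, 127, 124, 117, 112, 118, 166, 229, 241, 241, 241, 212, 157, 117, 107, 108, 107, 106, 105, 104, 104, 104, 101, 98, 95, 94, 93, 93, 91, 90, 87, 98, 156, 229, 239, 239, 238, 228, 188, 189, 190, 190, 191, 191, 193, 193, 192, 193, 194, 194]
240 [128, 118, 130, 132, 137, 140, 119, 111, 126, 151, 229, 210, 172, 172, 171, 172, 170, 166, 156, 140, 123, 120, 114, 112, 124, 143, 153, 163, 166, 167, 166, 168, 168, 189, 229, 161, 124, 137, 186, 189, 188, 189, 191, 190, 191, 193, 192, 193, 195, 193]
```

Lid and bed outlines in the wrist view are concentric to within ≈2–3 mm (lid centre (279.5,194), bed centre u≈279), with the lid showing round, so the canister stands upright in the bed's middle. Back to the knob.

Call:
servo_tool --pt "4.4 1.3 -1.8 0 0.4" --pt "4.4 2.5 -1.3 0 0.4" --pt "4.4 2.5 -1.3 0 0.4" --pt "4.3 2.5 -1.3 0 0.4" --pt "4.3 2.6 -1.2 0 0.4" --grip_force 15

```text
time_s: 24.42
position: [0.5184, -0.4745, 0.4353]
eef_rot: [0.952, 0.0, 0.306, 0.002]
ft_force: [0.1, -0.4, 0.0]
gripper_width: 0.698
gripper_force: 0.0
```

Call:
servo_tool --pt "0 0 0 0 0.4" --pt "0 0 0 0 0.4" --pt "0 0 0 0 0.4" --pt "0 0 0 0 0.4" --pt "0 0 0 0 0.4"

```text
time_s: 25.05
position: [0.5164, -0.4738, 0.4363]
eef_rot: [0.952, 0.0, 0.306, 0.004]
ft_force: [-0.3, -0.7, 0.4]
gripper_width: 0.699
gripper_force: 0.0
```

Run:
```python
from tri import *
s=r.get_state();print(s["position"],s["joint_pos"].round(3),s["ft_force"],s["gripper_width"])
w=r.camera("wrist");p=proj(w,[.588,-.475,.338]).astype(int);print(p)
q=blob(w,(p[0]-45,p[1]-45,p[0]+45,p[1]+45),(0,0,0),(180,255,50),"knob");print(onz(w,*q,.338))
print(tool(np.array([.5863,-.475,.3394])-s["position"]))
```

```text
[ 0.51643219 -0.47378461  0.43634469] [-1.067  0.16   1.     0.533  1.632  0.633] [-0.32663825 -0.73050277  0.44381577] 0.6987057735099269
[284 208]
knob 907 [287.1 205.9] [33.7 34.7]
[ 0.59022989 -0.47795995  0.338     ]
[ 0.02  0.04 11.95]
```

Call:
servo_tool --pt "0.1 0.1 3 0 0.4" --pt "0 0 4 0 0.4" --pt "0 0 3 0 0.4" --pt "0 0 2 0 0.4" --pt "0 0 0 0 0.4"

```text
time_s: 25.72
position: [0.5878, -0.4755, 0.3371]
eef_rot: [0.952, 0.0, 0.305, 0.002]
ft_force: [0.6, 0.1, 0.3]
gripper_width: 0.7
gripper_force: 0.0
```

Call:
servo_tool --pt "0 0 0 0 -0.6" --pt "0 0 0 0 -0.6" --pt "0 0 0 0 -0.6" --pt "0 0 0 0 -0.6" --pt "0 0 0 0 -0.6"

```text
time_s: 26.35
position: [0.5874, -0.4764, 0.3404]
eef_rot: [0.952, 0.0, 0.307, 0.004]
ft_force: [-1.9, -0.8, 2.0]
gripper_width: 0.373
gripper_force: 15.0
```

Run:
```python
from tri import *
t=np.linspace(.156,1.366,16);P=.14*np.c_[np.cos(t),np.sin(t),0*t]
print([tool(d).round(1).tolist() for d in np.diff(P,axis=0)],(P[-1]-P[0])+r.get_state()["position"])
```

```text
[[-0.2, -1.1, -0.1], [-0.2, -1.1, -0.2], [-0.3, -1.1, -0.2], [-0.4, -1.0, -0.3], [-0.4, -1.0, -0.3], [-0.5, -0.9, -0.4], [-0.6, -0.9, -0.4], [-0.6, -0.8, -0.5], [-0.7, -0.8, -0.5], [-0.7, -0.7, -0.5], [-0.8, -0.6, -0.6], [-0.8, -0.5, -0.6], [-0.8, -0.4, -0.6], [-0.9, -0.4, -0.6], [-0.9, -0.3, -0.6]] [ 0.47761837 -0.36111564  0.34037409]
```

Call:
servo_tool --pt "-0.2 -1.1 -0.1 0 -0.6" --pt "-0.2 -1.1 -0.2 0 -0.6" --pt "-0.3 -1.1 -0.2 0 -0.6" --pt "-0.4 -1.0 -0.3 0 -0.6" --pt "-0.4 -1.0 -0.3 0 -0.6"

```text
time_s: 26.98
position: [0.5679, -0.4232, 0.3392]
eef_rot: [0.952, -0.0, 0.306, 0.005]
ft_force: [-5.4, -5.3, 1.5]
gripper_width: 0.37
gripper_force: 15.0
```

Call:
servo_tool --pt "-0.5 -0.9 -0.4 0 -0.6" --pt "-0.6 -0.9 -0.4 0 -0.6" --pt "-0.6 -0.8 -0.5 0 -0.6" --pt "-0.7 -0.8 -0.5 0 -0.6" --pt "-0.7 -0.7 -0.5 0 -0.6"

```text
time_s: 27.6
position: [0.5297, -0.3829, 0.34]
eef_rot: [0.952, -0.0, 0.306, 0.006]
ft_force: [-2.9, -6.9, 2.3]
gripper_width: 0.373
gripper_force: 15.0
```

Call:
servo_tool --pt "-0.8 -0.6 -0.6 0 -0.6" --pt "-0.8 -0.5 -0.6 0 -0.6" --pt "-0.8 -0.4 -0.6 0 -0.6" --pt "-0.9 -0.4 -0.6 0 -0.6" --pt "-0.9 -0.3 -0.6 0 -0.6"

```text
time_s: 28.22
position: [0.479, -0.3607, 0.3402]
eef_rot: [0.952, -0.0, 0.307, 0.006]
ft_force: [-0.2, -6.8, 1.6]
gripper_width: 0.376
gripper_force: 15.0
```

Run:
```python
from tri import *
s=r.get_state();print(s["position"],s["joint_pos"].round(3),s["ft_force"],s["gripper_width"])
c=r.camera("scene")
# foot (black) extents and lid/bed extents in scene
g=c["image"].mean(2)
x=(.4787,-.3611)
for nm,z,rr in(("footbottom",.178,.022),("lid",.134,.032),("canbase",.038,.031),("bed",.038,.046)):
    Q=np.array([proj(c,[x[0]+rr*np.cos(a),x[1]+rr*np.sin(a),z]) for a in np.linspace(0,6.28,40)]);print(nm,Q.min(0).round(1),Q.max(0).round(1))
for v in(211,216,240,244,250,260,275):print(v,g[v,185:250].astype(int).tolist())
print(g[195:300,217].astype(int).tolist())
```

```text
[ 0.47904388 -0.36071035  0.34019737] [-1.018 -0.123  1.479  0.52   1.435  0.574] [-0.22285169 -6.80041116  1.55338381] 0.37620411001407833
footbottom [203.8 215.9] [225.5 226.2]
lid [200.7 231.7] [231.6 247.6]
canbase [205.  268.8] [233.5 285.6]
bed [198.1 265. ] [240.4 290. ]
211 [173, 175, 174, 176, 175, 176, 177, 179, 182, 185, 186, 191, 190, 192, 189, 183, 177, 169, 163, 157, 154, 151, 150, 148, 148, 145, 140, 135, 135, 139, 143, 144, 146, 146, 145, 145, 144, 141, 134, 127, 122, 130, 144, 146, 145, 146, 146, 146, 146, 142, 148, 171, 176, 171, 167, 167, 164, 152, 143, 113, 89, 84, 83, 89, 137]
216 [193, 187, 177, 170, 163, 156, 152, 150, 149, 147, 147, 147, 148, 146, 148, 148, 145, 143, 142, 141, 139, 136, 130, 122, 116, 109, 116, 126, 132, 134, 139, 141, 140, 135, 127, 121, 107, 77, 54, 36, 54, 109, 141, 144, 145, 145, 144, 139, 129, 112, 103, 97, 86, 81, 85, 89, 91, 88, 89, 90, 73, 58, 53, 53, 58]
240 [95, 108, 127, 141, 142, 138, 136, 127, 119, 101, 82, 77, 76, 74, 73, 87, 138, 193, 202, 200, 200, 200, 203, 214, 214, 232, 237, 236, 238, 238, 238, 238, 238, 237, 238, 238, 237, 
[... 1184 characters left out ...]
136, 142, 150, 156, 159, 163, 167, 172, 174, 176, 178, 179, 179, 175, 174, 172, 172, 168, 161, 154, 150, 188, 234, 238, 238, 237, 239, 237, 207, 133, 98, 100, 108, 112, 115, 116, 113, 109]
[175, 164, 161, 161, 165, 169, 177, 182, 183, 179, 165, 151, 146, 147, 147, 146, 146, 146, 145, 144, 144, 140, 115, 59, 26, 26, 29, 26, 26, 26, 38, 64, 85, 84, 80, 88, 130, 199, 234, 235, 236, 236, 237, 236, 236, 238, 238, 237, 237, 239, 240, 239, 235, 219, 196, 171, 153, 175, 202, 193, 168, 162, 168, 170, 169, 169, 168, 168, 168, 168, 167, 167, 168, 167, 167, 166, 165, 165, 164, 163, 163, 162, 160, 161, 160, 160, 160, 160, 166, 192, 225, 237, 237, 237, 232, 220, 199, 165, 107, 94, 108, 153, 196, 210, 218]
```

Lid, canister and bed edges in the scene all match the expected concentric outline to about 1 px. Now I press.

Call:
servo_tool --pt "0 0 0 0 -0.6" --pt "-0.47 0 0.65 0 -0.6" --pt "-0.47 0 0.65 0 -0.6" --pt "-0.47 0 0.65 0 -0.6" --pt "-0.47 0 0.65 0 -0.6" --grip_force 40

```text
time_s: 28.9
position: [0.4789, -0.3608, 0.3082]
eef_rot: [0.952, 0.0, 0.307, 0.006]
ft_force: [-2.6, -4.8, 2.9]
gripper_width: 0.367
gripper_force: 40.0
```

Call:
servo_tool --pt "-0.23 0 0.32 0 -0.6" --pt "-0.12 0 0.16 0 -0.6" --pt "0 0 0 0 -0.6" --pt "0 0 0 0 -0.6" --pt "0 0 0 0 -0.6"

```text
time_s: 29.52
position: [0.4789, -0.3608, 0.3026]
eef_rot: [0.952, 0.0, 0.307, 0.006]
ft_force: [-2.3, -5.5, 3.6]
gripper_width: 0.368
gripper_force: 40.0
```

Call:
servo_tool --pt "-0.17 0 0.24 0 -0.6" --pt "0 0 0 0 -0.6" --pt "-0.17 0 0.24 0 -0.6" --pt "0 0 0 0 -0.6" --pt "0 0 0 0 -0.6"

```text
time_s: 30.15
position: [0.4792, -0.3609, 0.297]
eef_rot: [0.952, 0.0, 0.307, 0.006]
ft_force: [-1.3, -4.8, 3.5]
gripper_width: 0.368
gripper_force: 40.0
```

Call:
servo_tool --pt "-0.17 0 0.24 0 -0.6" --pt "0 0 0 0 -0.6" --pt "-0.12 0 0.16 0 -0.6" --pt "0 0 0 0 -0.6" --pt "0 0 0 0 -0.6"

```text
time_s: 30.78
position: [0.4797, -0.361, 0.2946]
eef_rot: [0.951, 0.001, 0.309, 0.007]
ft_force: [-5.0, -3.9, 8.3]
gripper_width: 0.37
gripper_force: 40.0
```

Contact with the lid (≈45 mm down). Continue about 8 mm with force watched.

Call:
servo_tool --pt "-0.12 0 0.16 0 -0.6" --pt "0 0 0 0 -0.6" --pt "-0.12 0 0.16 0 -0.6" --pt "0 0 0 0 -0.6" --pt "0 0 0 0 -0.6"

```text
time_s: 31.4
position: [0.4797, -0.361, 0.2909]
eef_rot: [0.951, 0.001, 0.309, 0.007]
ft_force: [-3.8, -3.0, 7.6]
gripper_width: 0.362
gripper_force: 40.0
```

Call:
servo_tool --pt "-0.12 0 0.16 0 -0.6" --pt "0 0 0 0 -0.6" --pt "-0.06 0 0.08 0 -0.6" --pt "0 0 0 0 -0.6" --pt "0 0 0 0 -0.6"

```text
time_s: 32.02
position: [0.4799, -0.3611, 0.2892]
eef_rot: [0.951, 0.001, 0.31, 0.007]
ft_force: [-5.7, -2.8, 12.1]
gripper_width: 0.371
gripper_force: 40.0
```

Call:
servo_tool --pt "-0.12 0 0.16 0 -0.6" --pt "0 0 0 0 -0.6" --pt "0 0 0 0 -0.6" --pt "0 0 0 0 -0.6" --pt "0 0 0 0 -0.6"

```text
time_s: 32.65
position: [0.4803, -0.3612, 0.2892]
eef_rot: [0.95, 0.001, 0.311, 0.008]
ft_force: [-7.6, -2.1, 14.5]
gripper_width: 0.366
gripper_force: 40.0
```

Call:
servo_tool --pt "-0.06 0 0.08 0 -0.6" --pt "0 0 0 0 -0.6" --pt "0 0 0 0 -0.6" --pt "0 0 0 0 -0.6" --pt "0 0 0 0 -0.6"

```text
time_s: 33.28
position: [0.4804, -0.3612, 0.2892]
eef_rot: [0.95, 0.002, 0.312, 0.008]
ft_force: [-8.8, -1.7, 17.4]
gripper_width: 0.365
gripper_force: 40.0
```

Call:
servo_tool --pt "-0.12 0 0.16 0 -0.6" --pt "-0.06 0 0.08 0 -0.6" --pt "0 0 0 0 -0.6" --pt "0 0 0 0 -0.6" --pt "0 0 0 0 -0.6"

```text
time_s: 33.9
position: [0.481, -0.3614, 0.2891]
eef_rot: [0.95, 0.002, 0.313, 0.01]
ft_force: [-10.3, 0.5, 22.4]
gripper_width: 0.367
gripper_force: 40.0
```

Hard stop reached: no more travel while the force rises from 12 to 22 N, at 51 mm plunger travel (foot at 127 mm = bed 39 + 88). Ease up, let go, back off.

Call:
servo_tool --pt "0.35 0 -0.49 0 -0.6" --pt "0.81 0 -1.13 0 -0.6" --pt "0.87 0 -1.22 0 -0.6" --pt "0.87 0 -1.22 0 -0.6" --pt "0.58 0 -0.81 0 -0.6"

```text
time_s: 34.52
position: [0.4788, -0.3607, 0.339]
eef_rot: [0.952, 0.0, 0.307, 0.006]
ft_force: [0.2, -7.5, 1.3]
gripper_width: 0.37
gripper_force: 40.0
```

Call:
servo_tool --pt "0 0 0 0 -0.6" --pt "0 0 0 0 -0.6" --pt "0 0 0 0 0.2" --pt "0 0 0 0 0.5" --pt "0 0 0 0 0.5"

```text
time_s: 35.15
position: [0.4786, -0.3588, 0.3365]
eef_rot: [0.952, 0.001, 0.306, 0.002]
ft_force: [0.4, -0.5, 0.5]
gripper_width: 0.648
gripper_force: 0.0
```

Call:
servo_tool --pt "0 0 -1 0 0.5" --pt "0 0 -2 0 0.5" --pt "0 0 -4 0 0.5" --pt "0 0 -4 0 0.5" --pt "0 0 0 0 0.5"

```text
time_s: 35.78
position: [0.4138, -0.3597, 0.4311]
eef_rot: [0.951, 0.001, 0.308, 0.007]
ft_force: [-0.1, -0.3, 1.2]
gripper_width: 0.748
gripper_force: 0.0
```

Run:
```python
from tri import *
s=r.get_state();print(s["position"],s["ft_force"],s["gripper_width"])
c=r.camera("scene");g=c["image"].mean(2)
print("old lid top edge col217 was ~232; now:",g[215:265,217].astype(int).tolist())
for z in(.126,.134):print(z,(proj(c,[.4787,-.361,z])).round(1))
print(g[248,185:250].astype(int).tolist());print(g[275,185:250].astype(int).tolist())
q=blob(c,(200,135,235,170),(0,0,0),(180,255,45),"knob");print(proj(c,[.4787,-.361,.338]))
```

```text
[ 0.41376372 -0.35973889  0.43114389] [-0.1168806  -0.29932482  1.19344104] 0.7476678222132743
old lid top edge col217 was ~232; now: [143, 134, 103, 46, 23, 28, 29, 26, 26, 26, 43, 68, 85, 83, 81, 83, 85, 83, 91, 132, 200, 234, 235, 235, 235, 235, 236, 236, 237, 237, 237, 237, 238, 239, 239, 234, 216, 198, 189, 186, 169, 164, 168, 168, 169, 168, 169, 167, 168, 167]
0.126 [216.5 242.7]
0.134 [216.3 239.4]
[85, 86, 88, 88, 87, 85, 81, 81, 82, 83, 86, 87, 83, 82, 82, 80, 83, 105, 147, 191, 217, 231, 235, 237, 237, 238, 238, 239, 239, 239, 239, 239, 239, 239, 239, 238, 238, 239, 238, 237, 234, 231, 222, 210, 194, 179, 150, 121, 110, 112, 108, 102, 100, 98, 95, 94, 98, 103, 102, 100, 101, 102, 100, 100, 101]
[61, 61, 62, 61, 60, 61, 64, 63, 64, 63, 60, 56, 57, 66, 99, 138, 149, 148, 149, 139, 110, 101, 107, 115, 122, 129, 134, 136, 142, 151, 154, 158, 163, 167, 170, 174, 176, 178, 178, 180, 174, 171, 172, 170, 166, 162, 150, 148, 186, 233, 238, 238, 237, 237, 237, 207, 131, 97, 99, 105, 112, 114, 115, 112, 108]
knob 296 [207.2 149.7] [18.6 27.8]
[208.61507413 146.13745772]
```

```bash
python3 -c "
from bench import r
print(r.job_done())"
```

```text
the job is handed in; nothing more can be done
None
```

The canister stands upright in the middle of the press bed with its lid pushed fully home (hard stop, about 22 N). I let go of the knob with the press arm still over the canister, touched none of the other things, and handed the job in at about 36 s of the 72 s allowed; no verdict was returned.

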